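# Switch the cartridge dispenser over to the tray

## Task

The bench lane of the CO2 cartridge dispenser is full and three cartridges are waiting on its seesaw gate. Push the empty blue tray along the bench, square and centred under the open chute, until it stands against the dispenser's foot, then rock the gate right over its pivot by pressing its raised yellow thumb tab, so that the three waiting cartridges feed down into the tray. Lift nothing, keep off the cartridges themselves, and leave the two in the full lane and the other things on the bench where they are.

Things in the scene. Friction and masses are not known exactly. Their poses are not given: they have to be found in the camera images.
- dispenser: Grey sheet-steel gravity dispenser, fixed. Origin on the bench below the gate's pivot; feed runs along its own y: +y the full bench lane with a blue lip, -y the open chute; its -x side faces the robot and has the yellow tabs. Base 136 mm (x) by 255 mm (y). Empty wire magazine, 136 to 200 mm high, stands over y = +15 to +180 mm only; the -y half is free from above.
- chute_end (a point): Middle of the open chute's end edge, at (0, -130, 65) mm in the dispenser's frame. The chute is 101 mm wide (x), its flanges' tops here 79 mm above the bench; it overhangs the foot by 30 mm, so the tray's near wall passes under it.
- foot (a point): Middle, at bench level, of the outer face of the dispenser's folded-up foot, at (0, -100, 0) mm in the dispenser's frame: a vertical face 136 mm wide and 30 mm high that looks to the dispenser's -y. The tray's near long wall ends up against it.
- gate (a joint): Angle of the seesaw gate (aluminium channel 124 mm long in y, 99 mm wide) on its pin along the dispenser's x, 90 mm above the bench. 0 = fully over to the bench lane (-y end up), 0.38 rad = fully over to the open chute (-y end down). A brass tumbler weight at the back makes it fall to either stop once past the middle (0.19) and stay. 1 to 3 N on the tab tip it.
- tab_right (a point): Middle of the top face of the yellow thumb tab at the gate's -y end, the one raised at the start (37 mm in x, 26 mm in y, 4 mm thick), which sticks out on the robot's side of the channel. In the dispenser's frame it lies at about (-67, -44, 118) mm at the start and (-67, -52, 99) mm when the gate is fully over; it travels on an arc about the pivot.
- tray: Empty blue plastic tray, 150 mm (own x) by 120 mm (own y) by 36 mm high, walls 4 mm, 0.25 to 0.5 kg, loose, standing 65 to 115 mm from the foot. Origin at the centre of its underside. Once home its origin is about 60 mm from the foot's outer face, at (0, -160, 0) mm in the dispenser's frame.
- wait_1: Waiting CO2 cartridge (steel with a blue band, 22 mm diameter, 89 mm long, 57 g) on the gate, the lowest of three. Origin at mid-length on its axis; own x along the axis.
- wait_2: Second waiting cartridge on the gate, the same.
- wait_3: Third waiting cartridge on the gate, nearest the pivot, the same.
- lane_1: Cartridge in the full bench lane, against the blue lip, the same size; to be left alone.
- lane_2: Second cartridge in the full bench lane; to be left alone.
- grease: Bystander: green grease jar, 58 mm diameter, 48 mm high, standing. Origin at the centre of its underside.
- lube: Bystander: red lube bottle, 40 mm diameter, 105 mm high, standing. Origin at the centre of its underside.
- driver: Bystander: blue-handled screwdriver, 180 mm long, lying. Origin at the middle of its underside.
Things that resemble listed ones, but are neither listed nor needed, are in the scene too. Leave any green or turquoise look-alike of the wait_2 alone.

How it is judged:
By the outcome, as a careful person would: the job done as asked, in the order asked, and still so for the second after the job is handed in, with the robot touching nothing.
It also fails if it takes over 56 s, if anything falls off the work surface, if the arm or the gripper's body presses on something with over 40 N, if the wrist force passes 120 N, or if a joint passes its speed limit or range.

## Robot

A 7-joint arm with a two-finger parallel gripper is mounted at the origin on the work surface. World frame = base frame: x ahead of the robot, y to its left, z up, the work surface at z = 0. Lengths are in m, angles in rad, forces in N, time in s.
With the tool pointing down it reaches from about 0.425 to 0.875 m from the base axis. Payload 4.7 kg.
Tool frame: the origin (TCP) lies on the centre line of the jaws, within the pads' length; the fingertips stand 19 mm ahead of it and the grasp point (between the pads) is the TCP (ctrl.nose_length is the distance from the TCP to the fingertips, in m); z points along the fingers, x is the direction in which the jaws open and shut, and the axes are right-handed (so a half turn about z gives the same grasp; the last joint's range is limited). The gripper opens to 87 mm and grips with 3 to 60 N. Pads are 19 mm wide; open, the fingers measure 117 mm over their backs; the gripper's body (75 mm by 190 mm) begins 51 mm behind the grasp point.
Start: joints at [-1.158, 0.321, -0.07, 1.45, 0.023, 1.371, -0.057], TCP at [0.252, 0.599, 0.242] pointing down, gripper open.
Joint ranges: [-2.86, 2.86], [-0.3, 2.09], [-1.38, 1.24], [0.06, 2.45], [-1.56, 4.7], [0.09, 2.05], [-2.69, 2.69]. Speed limits (rad/s): [2.57, 2.57, 3.14, 3.14, 3.14, 3.14, 3.14].

## Interface

Orientations are given as a rotation vector (axis times angle).
In Python, from bench import ctrl gives the robot as it stands. The module is installed in compiled form; this text tells all that it offers.
- The arm moves only by the shell command python3 -m crank 'ROWS' [OPENING] [FORCE]. ROWS is a JSON object of lists of equal length, an entry for each row: "dp": the shift along the tool's x, y, z in cm, a list of three; "delta_rot": the turn, a rotation vector about the tool's x, y, z in rad, a list of three. In form: {"dp": [[x, y, z], ...], "delta_rot": [[rx, ry, rz], ...]}. A call has exactly 8 rows; each row shifts and turns the commanded pose from where the row before left it, along the tool's axes as they then stand; what a row does not reach is not made up. A row lasts 1/10 s, in which the tool goes at most 50 mm and 8.59 degrees, less where a joint would pass 70% of its speed; a pose out of reach is approached as far as the arm can. A call with a gripper value outside its range is refused whole. OPENING is the finger opening in cm, from 0 to 8.7, set as the call begins (- or left out, the last holds). The fingers move at their own pace and stop on an object; FORCE is the grip in N (left out, the last holds). Time passes only in rows, so rows that do not move let the fingers close, or fill a call up. It gives the time, the measured TCP pose, the force and the opening at its end, in the units of the state.
- ctrl.get_state(): the state, without advancing time (a new reading comes with each control period).
- ctrl.get_image(name): name is "side" or "top"; returns the picture (420x560x3 uint8, blue, green, red); there is no depth.
- ctrl.camera_info(name): a dict with "camera_matrix" (3x3 intrinsics, pixels), "xyz" and "orientation" of the camera in the world. Camera axes: x right, y down, z forward; pixel columns grow to the right and rows downward; lengths in m; the calibration is good to about 2 mm. A picture is of the moment at which its call begins. camera_info takes no time and is no camera call.
- ctrl.close_job(): hands the job in, once; it reports no verdict.
The state is a dict: "time": time; "joint_positions": joint angles; "qd": joint speeds; "joint_torque": joint torques, N m; "position": TCP position; "tool_rot": TCP orientation; "ft_force": force on the tool from outside, world axes, zero at the start; "torque": the same for the moment, N m; "grip_width": opening from 0.0 (shut) to 1.0 (fully open).
Only numpy, scipy, OpenCV 4.12 (cv2) and the standard library are available. Lean on these libraries where they do the work, as an engineer would, in place of code of your own. Each camera call takes 0.05 s, during which the arm holds its last target.

## Working session

There is one attempt and no reset: what is moved stays moved. The work goes in short steps, Python scripts to look and compute and a shell command to move; the robot and the scene stay as the last step left them, time stands still between calls to the robot, and variables do not carry over. Pictures are saved under pics/ and viewed, and the job is handed in when it is done.

```bash
mkdir -p pics
python3 - <<'E'
from bench import ctrl
import cv2,numpy as np
for n in("side","top"):
    cv2.imwrite(f"pics/{n}0.png",ctrl.get_image(n)); i=ctrl.camera_info(n); print(n,i)
s=ctrl.get_state(); print(s); print(ctrl.nose_length)
E
```

```text
side {'camera_matrix': array([[408.79351123,   0.        , 278.71394048],
       [  0.        , 408.79351123, 210.24704668],
       [  0.        ,   0.        ,   1.        ]]), 'xyz': array([0.29466629, 0.95518875, 0.6341966 ]), 'orientation': array([-0.38440867,  2.61895207, -1.37814862])}
top {'camera_matrix': array([[445.11773679,   0.        , 288.90889271],
       [  0.        , 445.11773679, 207.65327425],
       [  0.        ,   0.        ,   1.        ]]), 'xyz': array([0.42649685, 0.18476571, 1.00539755]), 'orientation': array([-2.1460041 ,  2.12955626, -0.1495581 ])}
{'time': 0.1, 'joint_positions': array([-1.15791409,  0.32177786, -0.07008497,  1.45152605,  0.02262133,
        1.37076941, -0.05689919]), 'qd': array([-4.08218396e-04, -2.30610975e-03, -6.68184015e-04, -2.27784167e-03,
        7.63883631e-04, -1.52167067e-04,  6.64526711e-05]), 'joint_torque': array([ 4.88070964e-04, -4.92569661e+01, -4.05396894e-01, -3.13401890e+01,
       -6.42391155e-02,  3.94225633e-02,  6.18197760e-05]), 'position': array([0.25227041, 0.59857076, 0.24056555]), 'tool_rot': array([ 2.61655099e+00,  1.73689657e+00, -2.11525455e-03]), 'ft_force': array([-0.50973217, -0.19737901,  1.16797039]), 'torque': array([-0.01755647,  0.0373076 , -0.02117329]), 'grip_width': 1.002578508601795}
0.019
```

View pics/side0.png

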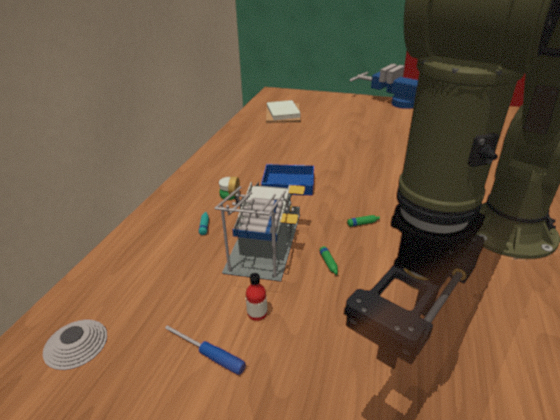

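View pics/top0.png

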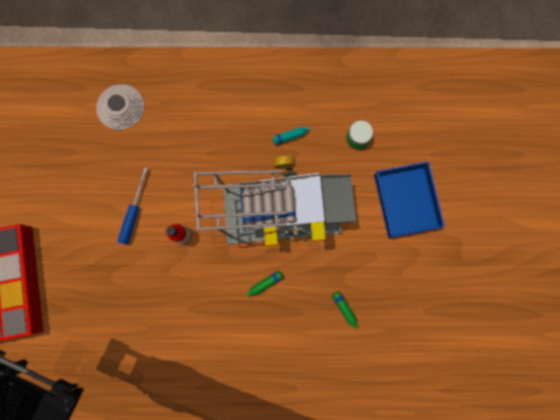

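The top view (image right = −y, up = +x) shows the dispenser around px (275,210). The chute end is near x=355, the yellow tabs are at (271,236) and (318,230), and the tray is at (409,200), slightly rotated. Next I'll zoom in to measure.

Run:
```python
import cv2
a=cv2.imread("pics/top0.png")[140:260,180:450]
cv2.imwrite("pics/top0z.png",cv2.resize(a,None,fx=2.95,fy=2.95,interpolation=cv2.INTER_CUBIC))
a=cv2.imread("pics/side0.png")[150:290,200:340]
cv2.imwrite("pics/side0z.png",cv2.resize(a,None,fx=4.2,fy=4.2,interpolation=cv2.INTER_CUBIC))
```

```text
(no output)
```

View pics/top0z.png

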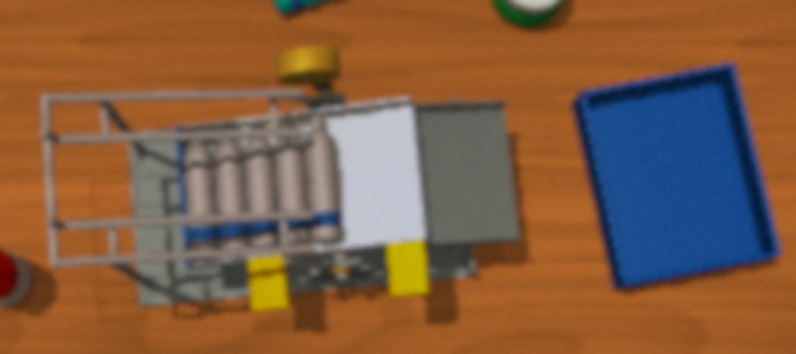

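View pics/side0z.png

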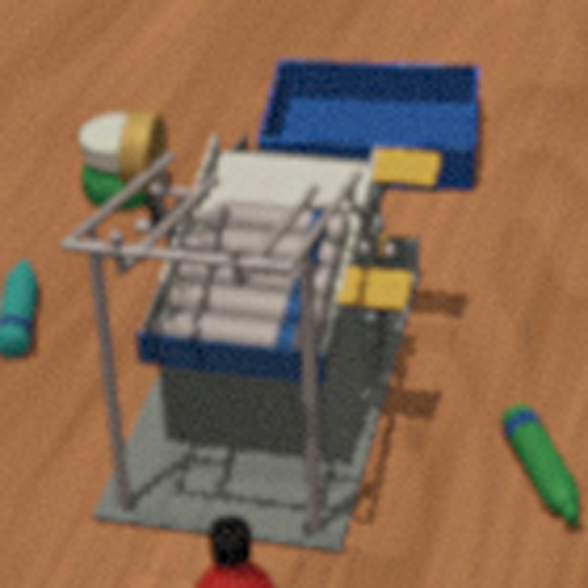

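```bash
cat > h.py <<'E'
import numpy as np,cv2
from bench import ctrl
from scipy.spatial.transform import Rotation as R
from scipy.optimize import least_squares
I={n:ctrl.camera_info(n) for n in("side","top")}
def proj(n,P):
    i=I[n];r=R.from_rotvec(i["orientation"]);p=r.inv().apply(np.atleast_2d(P)-i["xyz"])
    q=p@i["camera_matrix"].T;return q[:,:2]/q[:,2:]
def fit(obs,x0):
    # obs: (cam,localpt,pix)
    def f(x):
        r=R.from_euler("z",x[2])
        return np.concatenate([proj(n,r.apply(p)+[x[0],x[1],0])[0]-np.array(u) for n,p,u in obs])
    s=least_squares(f,x0,loss="soft_l1");return s.x,f(s.x).reshape(-1,2)
def bp(n,u,z):
    i=I[n];r=R.from_rotvec(i["orientation"]);d=r.apply(np.linalg.solve(i["camera_matrix"],[u[0],u[1],1]))
    return i["xyz"]+d*(z-i["xyz"][2])/d[2]
E
cat > m.py <<'E'
from h import *
t=lambda u,v:(180+u/2.95-.5+.17,140+v/2.95-.5+.17)
s=lambda u,v:(200+u/4.2-.4,150+v/4.2-.4)
o=[("top",(.0505,-.13,.079),t(504,103)),("top",(-.0505,-.13,.079),t(520,240)),("top",(-.068,.155,0),t(142,305)),
("top",(-.067,-.044,.118),t(408,269)),("top",(-.067,.052,.099),t(269,284)),
("side",(-.068,.155,0),s(342,549)),("side",(.068,.155,0),s(95,518)),("side",(-.067,-.044,.118),s(405,167)),("side",(-.067,.052,.099),s(378,288))]
D,r=fit(o,[.45,.2,0]);print("D",D,np.degrees(D[2]));print(r.round(1).tolist())
h=.036
o=[("top",(.075,.06,h),t(577,97)),("top",(.075,-.06,h),t(735,67)),("top",(-.075,-.06,h),t(777,257)),("top",(-.075,.06,h),t(617,288)),
("side",(.075,-.06,h),s(277,62)),("side",(-.075,-.06,h),s(478,67)),("side",(-.075,.06,0),s(474,188))]
T,r=fit(o,[.45,-.05,0]);print("T",T,np.degrees(T[2]));print(r.round(1).tolist())
rd=R.from_euler("z",D[2]);L=rd.inv().apply([T[0]-D[0],T[1]-D[1],0]);print("tray in D",L,np.degrees(T[2]-D[2]))
print("grease", bp("top",(361,130),.05), "green", bp("top",(345,308),.011),bp("top",(265,284),.011))
E
python3 m.py
```

```text
D [0.57751448 0.1872239  0.09543263] 5.467887000633914
[[1.3, -0.4], [1.1, 0.2], [-0.4, 1.0], [-0.1, -0.1], [-0.3, -0.1], [0.0, 1.3], [-0.4, 0.7], [0.3, -0.5], [-0.6, -0.3]]
T [ 0.59498189 -0.06783155  0.1913205 ] 10.961857190330097
[[-0.3, -1.3], [-1.1, -0.8], [0.4, 0.6], [0.7, 0.1], [0.6, -0.5], [1.0, -0.0], [-0.1, 1.9]]
tray in D [-0.00691576 -0.25555932  0.        ] 5.493970189696182
grease [0.74769808 0.03712138 0.05      ] green [0.35702236 0.07232919 0.011     ] [0.40712252 0.24785108 0.011     ]
```

The dispenser fits at (0.578, 0.187) with yaw 5.5°. In its frame the tray is at (−7, −256) mm, turned +5.5°. My plan is to open the jaws across D‑x and push the tray's far wall with both fingertips. That squares the tray, and a slightly diagonal push takes out the 7 mm.

```bash
cat > st.py <<'E'
from h import *
D=np.array([.5775,.1872,.0954])
s=ctrl.get_state();p=s["position"];r=R.from_euler("z",-D[2])
l=r.apply(p-[D[0],D[1],0])*1000;M=R.from_rotvec(s["tool_rot"]).as_matrix()
print("t",s["time"],"D mm",l.round(1),"toolx in D",r.apply(M[:,0]).round(3),"z",M[:,2].round(3),"F_D",r.apply(s["ft_force"]).round(1),"g",round(s["grip_width"],3),"q",s["joint_positions"].round(2))
E
python3 -m crank '{"dp":[[0,0,-0.6],[0,0,-0.6],[0,0,-0.6],[0,0,-0.6],[0,0,-0.6],[0,0,-0.6],[0,0,-0.6],[0,0,-0.6]],"delta_rot":[[0,0,0.1345],[0,0,0.1345],[0,0,0.1345],[0,0,0.1345],[0,0,0.1345],[0,0,0.1345],[0,0,0.1345],[0,0,0.1345]]}' 8.7 10; python3 st.py
```

```text
time: 0.9
position: [0.2523, 0.5987, 0.2891]
tool_rot: [3.137, 0.142, -0.001]
ft_force: [-0.9, 0.3, 0.4]
grip_width: 0.997
t 0.9 D mm [-284.5  440.6  289.1] toolx in D [ 1.    -0.005 -0.   ] z [-0.    -0.001 -1.   ] F_D [-0.8  0.4  0.4] g 0.997 q [-1.27  0.3   0.07  1.38 -0.02  1.46 -1.11]
```

```bash
python3 -m crank '{"dp":[[1.15,3.27,0],[1.15,3.27,0],[1.15,3.27,0],[1.15,3.27,0],[1.15,3.27,0],[1.15,3.27,0],[1.15,3.27,0],[1.15,3.27,0]],"delta_rot":[[0,0,0],[0,0,0],[0,0,0],[0,0,0],[0,0,0],[0,0,0],[0,0,0],[0,0,0]]}'
python3 -m crank '{"dp":[[1.15,3.27,0],[1.15,3.27,0],[1.15,3.27,0],[1.15,3.27,0],[1.15,3.27,0],[1.15,3.27,0],[1.15,3.27,0],[1.15,3.27,0]],"delta_rot":[[0,0,0],[0,0,0],[0,0,0],[0,0,0],[0,0,0],[0,0,0],[0,0,0],[0,0,0]]}'
python3 -m crank '{"dp":[[1.15,3.27,0],[1.15,3.27,0],[1.15,3.27,0],[1.15,3.27,0],[1.15,3.27,0],[1.15,3.27,0],[1.15,3.27,0],[1.15,3.27,0]],"delta_rot":[[0,0,0],[0,0,0],[0,0,0],[0,0,0],[0,0,0],[0,0,0],[0,0,0],[0,0,0]]}'; python3 st.py
python3 - <<'E'
from bench import ctrl
import cv2
for n in("side","top"): cv2.imwrite(f"pics/{n}1.png",ctrl.get_image(n))
E
```

```text
time: 1.7
position: [0.3694, 0.3459, 0.2892]
tool_rot: [3.138, 0.151, -0.001]
ft_force: [1.3, 0.4, 0.1]
grip_width: 1.002
time: 2.5
position: [0.4859, 0.0944, 0.2893]
tool_rot: [-3.138, -0.151, 0.0]
ft_force: [0.9, 0.5, -0.1]
grip_width: 1.0
time: 3.3
position: [0.6027, -0.1567, 0.2891]
tool_rot: [-3.138, -0.152, 0.001]
ft_force: [0.4, 0.8, 0.5]
grip_width: 1.001
t 3.3 D mm [  -7.7 -344.7  289.1] toolx in D [ 1.     0.001 -0.001] z [-0.001  0.    -1.   ] F_D [0.4 0.7 0.5] g 1.001 q [-0.4   0.3   0.77  1.48 -0.21  1.45  0.47]
```

View pics/top1.png

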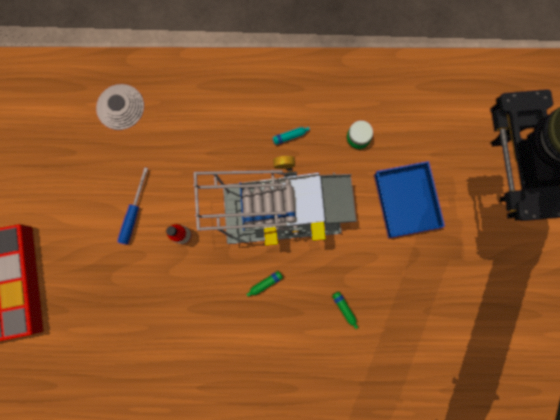

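View pics/side1.png

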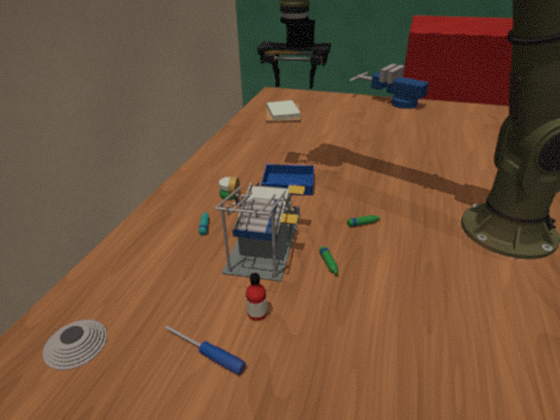

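The top and side views show the gripper behind the tray (top px 530,155), body wide along the jaws, and clear space below. Descending to TCP z = 0.030 (tips at 11 mm).

```bash
python3 -m crank '{"dp":[[0,0,4],[0,0,4],[0,0,4],[0,0,4],[0,0,4],[0,0,3],[0,0,2],[0,0,0.9]],"delta_rot":[[0,0,0],[0,0,0],[0,0,0],[0,0,0],[0,0,0],[0,0,0],[0,0,0],[0,0,0]]}'; python3 st.py
python3 -m crank '{"dp":[[0,-0.4,0],[0,-0.4,0],[0,-0.4,0],[0,-0.4,0],[0,-0.4,0],[0,-0.4,0],[0,-0.4,0],[0,-0.4,0]],"delta_rot":[[0,0,0],[0,0,0],[0,0,0],[0,0,0],[0,0,0],[0,0,0],[0,0,0],[0,0,0]]}'; python3 st.py
python3 - <<'E'
from bench import ctrl
import cv2
for n in("side","top"): cv2.imwrite(f"pics/{n}2.png",ctrl.get_image(n))
E
```

```text
time: 4.2
position: [0.6005, -0.1543, 0.0279]
tool_rot: [-3.137, -0.152, 0.007]
ft_force: [0.2, -0.4, 0.5]
grip_width: 1.001
t 4.2 D mm [  -9.6 -342.1   27.9] toolx in D [ 1.     0.001 -0.004] z [-0.004  0.001 -1.   ] F_D [ 0.1 -0.4  0.5] g 1.001 q [-0.32  0.52  0.67  1.76 -0.38  1.    0.59]
time: 5.0
position: [0.6, -0.1242, 0.0311]
tool_rot: [3.137, 0.15, 0.003]
ft_force: [0.4, -3.5, 2.9]
grip_width: 0.998
t 5.0 D mm [  -7.3 -312.2   31.1] toolx in D [ 1.    -0.     0.002] z [ 0.002 -0.001 -1.   ] F_D [ 0.1 -3.5  2.9] g 0.998 q [-0.38  0.5   0.67  1.78 -0.37  0.99  0.54]
```

View pics/top2.png

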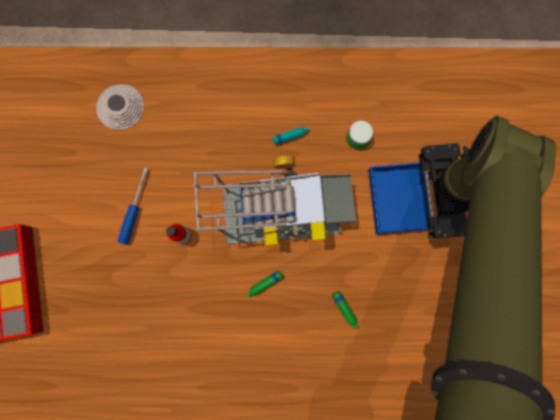

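The gripper covers the tray's far wall. The near corners are at about px (370,168) and (376,235), so the tray is nearly square. I'll zoom in and measure the visible edges.

Run:
```python
import cv2
a=cv2.imread("pics/top2.png")[140:260,300:460]
cv2.imwrite("pics/top2z.png",cv2.resize(a,None,fx=5,fy=5,interpolation=cv2.INTER_CUBIC))
```

```text
(no output)
```

View pics/top2z.png

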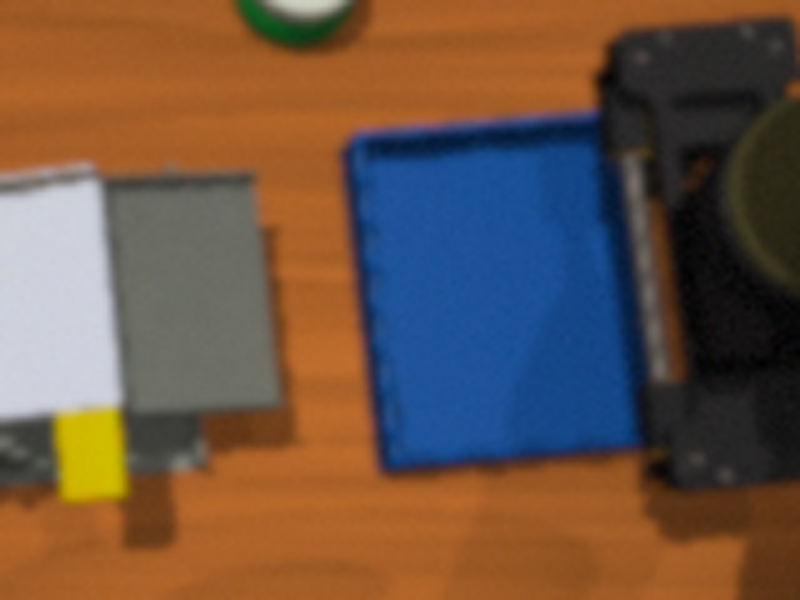

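```bash
cat > tr.py <<'E'
from h import *
import sys
D=np.array([.5775,.1872,.0954]);r=R.from_euler("z",-D[2])
f=lambda u,v,z:(r.apply(bp("top",u and (300+u/5-.4,140+v/5-.4),z)-[D[0],D[1],0])*1000).round(1)
a=f(348,138,.036);b=f(384,470,.036);print(a,b,"mid",(a+b)/2,"yaw",np.degrees(np.arctan2(*(a-b)[[1,0]])))
a=f(253,175,.079);b=f(281,405,.079);print("chute",a,b,(a+b)/2)
E
python3 tr.py
```

```text
[  72.3 -176.8   36. ] [ -76.6 -175.5   36. ] mid [  -2.15 -176.15   36.  ] yaw -0.5002190794274943
chute [  50.  -126.5   79. ] [ -49.  -127.5   79. ] [   0.5 -127.    79. ]
```

The tray is now square to within 0.5° and about 2.5 mm off centre. Pushing 68 mm, slightly diagonally.

```bash
python3 -m crank '{"dp":[[0.03,-0.5,0],[0.04,-1,0],[0.04,-1,0],[0.04,-1,0],[0.04,-1,0],[0.04,-1,0],[0.03,-0.8,0],[0.02,-0.5,0]],"delta_rot":[[0,0,0],[0,0,0],[0,0,0],[0,0,0],[0,0,0],[0,0,0],[0,0,0],[0,0,0]]}'; python3 st.py;  python3 - <<'E'
from bench import ctrl
import cv2
a=ctrl.get_image("top"); cv2.imwrite("pics/top3.png",a)
cv2.imwrite("pics/top3z.png",cv2.resize(a[140:260,300:460],None,fx=5,fy=5,interpolation=cv2.INTER_CUBIC))
E
```

```text
time: 5.9
position: [0.5955, -0.0545, 0.0304]
tool_rot: [-3.137, -0.153, 0.0]
ft_force: [-0.0, -4.2, 2.7]
grip_width: 1.0
t 5.9 D mm [  -5.1 -242.3   30.4] toolx in D [ 1.     0.002 -0.   ] z [-0.     0.001 -1.   ] F_D [-0.4 -4.2  2.7] g 1.0 q [-0.5   0.47  0.67  1.82 -0.35  0.97  0.41]
```

View pics/top3z.png

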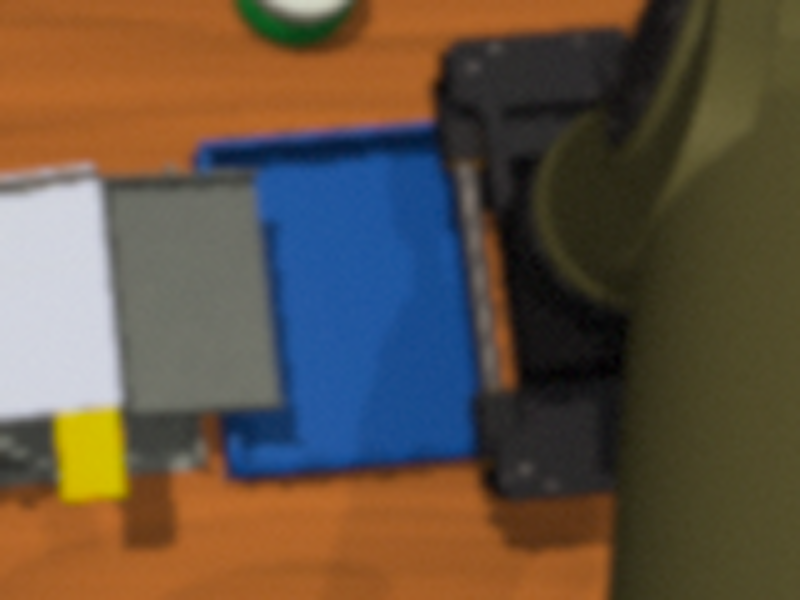

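```bash
sed -i 's/f(348,138,.036);b=f(384,470,.036)/f(198,148,.036);b=f(231,478,.036)/' tr.py; echo 'print("foot corner",f(207,466,.03))' >>tr.py; python3 tr.py
```

```text
[  73.7 -109.8   36. ] [ -74.2 -108.8   36. ] mid [  -0.25 -109.3    36.  ] yaw -0.3873894958413547
chute [  50.  -126.5   79. ] [ -49.  -127.5   79. ] [   0.5 -127.    79. ]
foot corner [-67.6 -99.7  30. ]
```

```bash
python3 -m crank '{"dp":[[0.01,-0.2,0],[0.01,-0.2,0],[0.01,-0.2,0],[0.01,-0.2,0],[0.01,-0.15,0],[0,-0.1,0],[0,-0.1,0],[0,-0.05,0]],"delta_rot":[[0,0,0],[0,0,0],[0,0,0],[0,0,0],[0,0,0],[0,0,0],[0,0,0],[0,0,0]]}'; python3 st.py;  python3 - <<'E'
from bench import ctrl
import cv2
a=ctrl.get_image("top"); cv2.imwrite("pics/top4.png",a)
cv2.imwrite("pics/top4z.png",cv2.resize(a[140:260,300:460],None,fx=5,fy=5,interpolation=cv2.INTER_CUBIC))
E
python3 st.py
```

```text
time: 6.75
position: [0.5948, -0.0435, 0.0303]
tool_rot: [-3.138, -0.151, 0.001]
ft_force: [-0.6, -1.3, -1.4]
grip_width: 0.998
t 6.75 D mm [  -4.8 -231.3   30.3] toolx in D [ 1.     0.001 -0.   ] z [-0.  0. -1.] F_D [-0.7 -1.2 -1.4] g 0.998 q [-0.51  0.47  0.66  1.82 -0.34  0.97  0.39]
t 6.8 D mm [  -4.8 -231.2   30.3] toolx in D [ 1.     0.001 -0.   ] z [-0.  0. -1.] F_D [-0.1 -1.7 -0.5] g 0.998 q [-0.51  0.47  0.66  1.82 -0.34  0.97  0.39]
```

View pics/top4z.png

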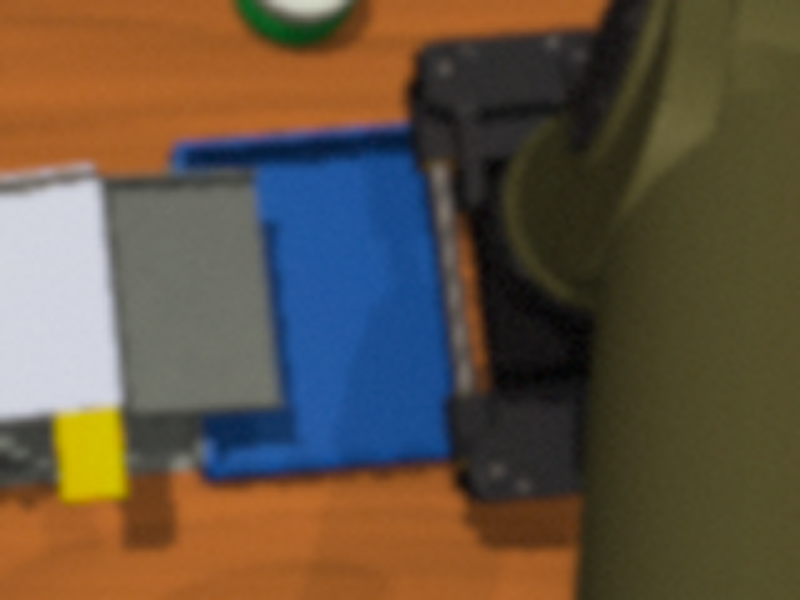

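The tray's near corners are at about (174,150) and (207,480), and it looks like it is touching the foot edge. I'll nudge it 3 mm to see whether the force rises.

```bash
python3 -m crank '{"dp":[[0,-0.1,0],[0,-0.1,0],[0,-0.1,0],[0,0,0],[0,0,0],[0,0,0],[0,0,0],[0,0,0]],"delta_rot":[[0,0,0],[0,0,0],[0,0,0],[0,0,0],[0,0,0],[0,0,0],[0,0,0],[0,0,0]]}'; python3 st.py
```

```text
time: 7.6
position: [0.5948, -0.043, 0.0306]
tool_rot: [3.135, 0.15, 0.001]
ft_force: [-0.2, -5.6, -1.6]
grip_width: 0.998
t 7.6 D mm [  -4.8 -230.8   30.6] toolx in D [1. 0. 0.] z [ 0.001 -0.003 -1.   ] F_D [-0.7 -5.6 -1.6] g 0.998 q [-0.52  0.47  0.67  1.82 -0.34  0.97  0.39]
```

```bash
python3 -m crank '{"dp":[[0,-0.1,0],[0,-0.1,0],[0,-0.1,0],[0,0,0],[0,0,0],[0,0,0],[0,0,0],[0,0,0]],"delta_rot":[[0,0,0],[0,0,0],[0,0,0],[0,0,0],[0,0,0],[0,0,0],[0,0,0],[0,0,0]]}'; python3 st.py
```

```text
time: 8.4
position: [0.5947, -0.0429, 0.0309]
tool_rot: [3.132, 0.148, 0.002]
ft_force: [1.5, -10.4, -2.2]
grip_width: 0.999
t 8.4 D mm [  -4.8 -230.7   30.9] toolx in D [ 1.    -0.001  0.001] z [ 0.002 -0.006 -1.   ] F_D [  0.5 -10.5  -2.2] g 0.999 q [-0.52  0.47  0.67  1.82 -0.34  0.97  0.38]
```

The force rose to 10 N with no movement, so the tray is against the foot. Now I'll back off, rise and check.

```bash
python3 -m crank '{"dp":[[0,0.5,0],[0,1,0],[0,2,0],[0,2.5,0],[0,0,-3],[0,0,-4],[0,0,-5],[0,0,-5]],"delta_rot":[[0,0,0],[0,0,0],[0,0,0],[0,0,0],[0,0,0],[0,0,0],[0,0,0],[0,0,0]]}' 0 10; python3 -m crank '{"dp":[[0,1,-4],[0,1,-4],[0,1,-1],[0,1,0],[0,1,0],[0,1,0],[0,1,0],[0,1,0]],"delta_rot":[[0,0,0],[0,0,0],[0,0,0],[0,0,0],[0,0,0],[0,0,0],[0,0,0],[0,0,0]]}'
python3 - <<'E'
from bench import ctrl
import cv2
a=ctrl.get_image("top"); cv2.imwrite("pics/top5.png",a)
cv2.imwrite("pics/top5z.png",cv2.resize(a[140:260,300:460],None,fx=5,fy=5,interpolation=cv2.INTER_CUBIC))
a=ctrl.get_image("side"); cv2.imwrite("pics/side5z.png",cv2.resize(a[150:290,200:340],None,fx=4.2,fy=4.2,interpolation=cv2.INTER_CUBIC))
E
python3 st.py
```

```text
time: 9.2
position: [0.5997, -0.097, 0.2021]
tool_rot: [-3.136, -0.151, 0.001]
ft_force: [0.4, -0.4, -0.7]
grip_width: 0.352
time: 10.0
position: [0.6075, -0.178, 0.2894]
tool_rot: [-3.138, -0.15, 0.003]
ft_force: [-0.3, -0.1, 0.9]
grip_width: 0.007
t 10.1 D mm [  -5.4 -368.   290. ] toolx in D [ 1.    -0.002 -0.001] z [-0.001 -0.001 -1.   ] F_D [-0.2  0.   0.6] g 0.006 q [-0.37  0.33  0.8   1.45 -0.23  1.46  0.52]
```

View pics/top5z.png

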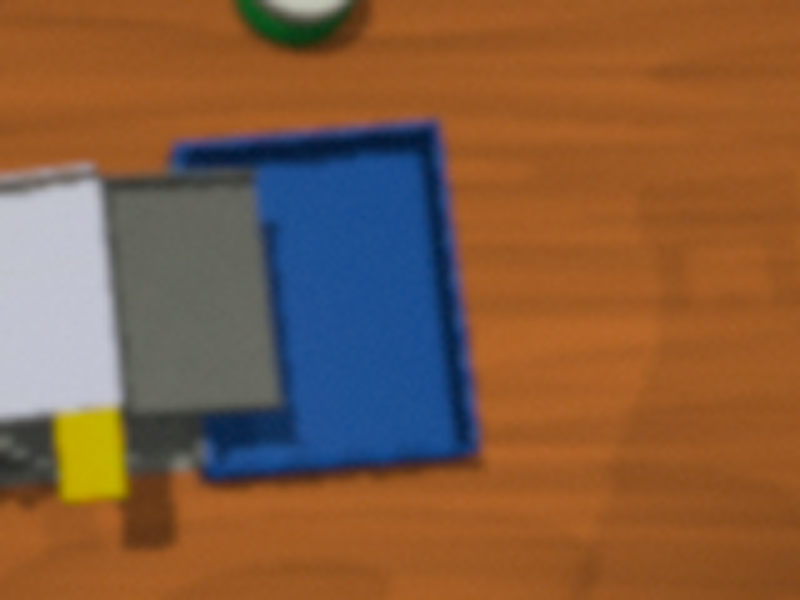

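View pics/side5z.png

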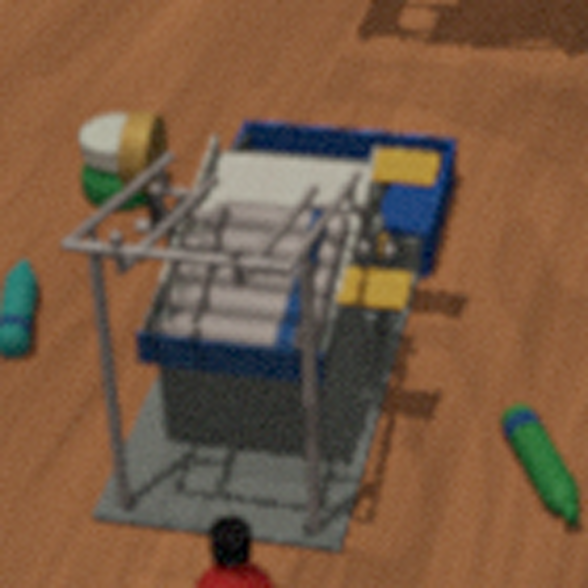

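The tray is home: near corners (174,148) and (207,480), far corners (437,123) and (477,457). Next I'll check its pose and the tab's.

```bash
sed -i 's/f(198,148,.036);b=f(231,478,.036)/f(437,123,.036);b=f(477,457,.036)/' tr.py; echo 'print("tab",f(92,455,.118))' >>tr.py; python3 tr.py
```

```text
[  75.6 -217.1   36. ] [ -74.5 -216.5   36. ] mid [   0.55 -216.8    36.  ] yaw -0.22902921124135775
chute [  50.  -126.5   79. ] [ -49.  -127.5   79. ] [   0.5 -127.    79. ]
foot corner [-67.6 -99.7  30. ]
tab [-66.6 -44.3 118. ]
```

```bash
python3 -m crank '{"dp":[[-0.8,-4,0],[-0.8,-4.2,0],[-0.8,-4.5,0],[-0.8,-4.5,0],[-0.8,-4.5,0],[-0.8,-4.5,0],[-0.8,-3.7,0],[-0.8,-2,0]],"delta_rot":[[0,0,0],[0,0,0],[0,0,0],[0,0,0],[0,0,0],[0,0,0],[0,0,0],[0,0,0]]}' 0 10; python3 st.py
python3 -m crank '{"dp":[[0,0,2],[0,0,2],[0,0,2],[0,0,2],[0,0,2],[0,0,2],[0,0,0.5],[0,0,0]],"delta_rot":[[0,0,0],[0,0,0],[0,0,0],[0,0,0],[0,0,0],[0,0,0],[0,0,0],[0,0,0]]}'; python3 st.py
python3 - <<'E'
from bench import ctrl
import cv2
a=ctrl.get_image("top"); cv2.imwrite("pics/top6.png",a)
a=ctrl.get_image("side"); cv2.imwrite("pics/side6z.png",cv2.resize(a[100:290,200:390],None,fx=3.1,fy=3.1,interpolation=cv2.INTER_CUBIC))
E
python3 st.py
```

```text
time: 10.9
position: [0.5119, 0.1388, 0.2904]
tool_rot: [-3.136, -0.16, 0.001]
ft_force: [-0.4, 0.0, -0.5]
grip_width: 0.004
t 10.9 D mm [-69.9 -41.9 290.4] toolx in D [ 1.     0.006 -0.   ] z [-0.001  0.002 -1.   ] F_D [-0.4  0.  -0.5] g 0.004 q [-0.88  0.04  0.59  1.69 -0.02  1.42 -0.19]
time: 11.7
position: [0.513, 0.1342, 0.1651]
tool_rot: [3.137, 0.151, -0.002]
ft_force: [-0.0, -0.7, 0.9]
grip_width: 0.004
t 11.7 D mm [-69.3 -46.7 165.1] toolx in D [ 1.     0.001 -0.001] z [-0.001 -0.001 -1.   ] F_D [-0.1 -0.7  0.9] g 0.004 q [-0.86  0.13  0.6   1.87 -0.08  1.17 -0.14]
t 11.8 D mm [-68.2 -46.6 166.5] toolx in D [1.    0.001 0.001] z [ 0.001  0.001 -1.   ] F_D [0.3 0.5 0.9] g 0.003 q [-0.86  0.13  0.6   1.86 -0.08  1.17 -0.14]
```

View pics/side6z.png

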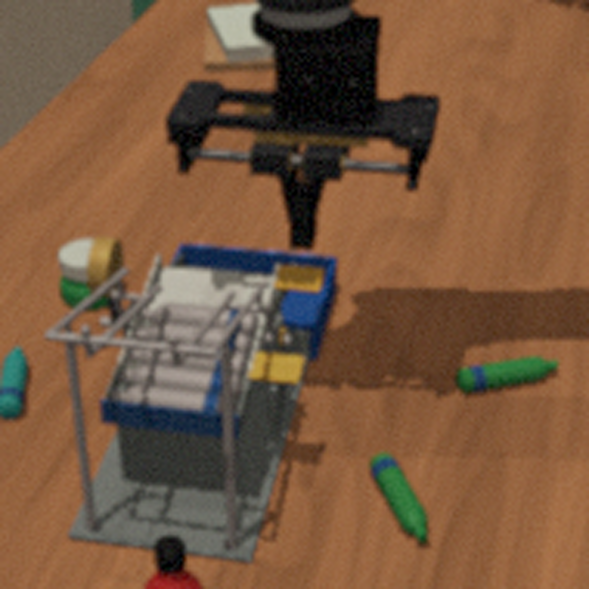

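View pics/top6.png

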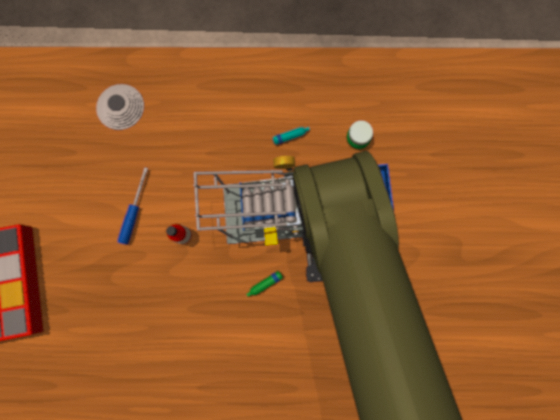

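The closed fingers are right above the yellow tab and clear of the magazine. I'll lower to just above the tab, then press.

```bash
python3 -m crank '{"dp":[[0,0.05,0.5],[0,0.05,0.5],[0,0.05,0.5],[0,0.05,0.5],[0,0,0.3],[0,0,0.2],[0,0,0],[0,0,0]],"delta_rot":[[0,0,0],[0,0,0],[0,0,0],[0,0,0],[0,0,0],[0,0,0],[0,0,0],[0,0,0]]}'; python3 st.py
python3 -m crank '{"dp":[[0,0,0.2],[0,0,0.2],[0,0.05,0.2],[0,0.05,0.2],[0,0.05,0.2],[0,0.05,0.2],[0,0.05,0.1],[0,0,0]],"delta_rot":[[0,0,0],[0,0,0],[0,0,0],[0,0,0],[0,0,0],[0,0,0],[0,0,0],[0,0,0]]}'; python3 st.py
```

```text
time: 12.6
position: [0.5138, 0.1322, 0.1406]
tool_rot: [-3.138, -0.151, -0.0]
ft_force: [0.3, 0.1, 0.1]
grip_width: 0.001
t 12.6 D mm [-68.7 -48.7 140.6] toolx in D [1.    0.001 0.   ] z [ 0.  0. -1.] F_D [0.3 0.1 0.1] g 0.001 q [-0.85  0.15  0.6   1.89 -0.1   1.12 -0.12]
time: 13.4
position: [0.5139, 0.1297, 0.1274]
tool_rot: [-3.138, -0.151, -0.0]
ft_force: [0.6, -0.8, 1.3]
grip_width: 0.005
t 13.4 D mm [-68.8 -51.1 127.4] toolx in D [1.    0.001 0.   ] z [ 0.  0. -1.] F_D [ 0.5 -0.8  1.3] g 0.005 q [-0.84  0.17  0.6   1.91 -0.11  1.1  -0.11]
```

```bash
python3 -m crank '{"dp":[[0,0.05,0.2],[0,0.05,0.2],[0,0.05,0.2],[0,0.05,0.15],[0,0,0.1],[0,0,0.1],[0,0,0],[0,0,0]],"delta_rot":[[0,0,0],[0,0,0],[0,0,0],[0,0,0],[0,0,0],[0,0,0],[0,0,0],[0,0,0]]}'; python3 st.py
python3 - <<'E'
from bench import ctrl
import cv2
a=ctrl.get_image("side"); cv2.imwrite("pics/side7z.png",cv2.resize(a[100:290,200:390],None,fx=3.1,fy=3.1,interpolation=cv2.INTER_CUBIC))
E
python3 st.py
```

```text
time: 14.2
position: [0.514, 0.128, 0.1198]
tool_rot: [-3.136, -0.151, 0.001]
ft_force: [-5.3, -2.4, 15.0]
grip_width: 0.005
t 14.2 D mm [-68.8 -52.9 119.8] toolx in D [ 1.     0.001 -0.001] z [-0.001  0.001 -1.   ] F_D [-5.5 -1.9 15. ] g 0.005 q [-0.84  0.18  0.6   1.92 -0.12  1.08 -0.1 ]
t 14.25 D mm [-68.9 -52.9 119.8] toolx in D [ 1.     0.001 -0.001] z [-0.001  0.001 -1.   ] F_D [-5.3 -2.  14. ] g 0.003 q [-0.84  0.18  0.6   1.92 -0.12  1.08 -0.1 ]
```

View pics/side7z.png

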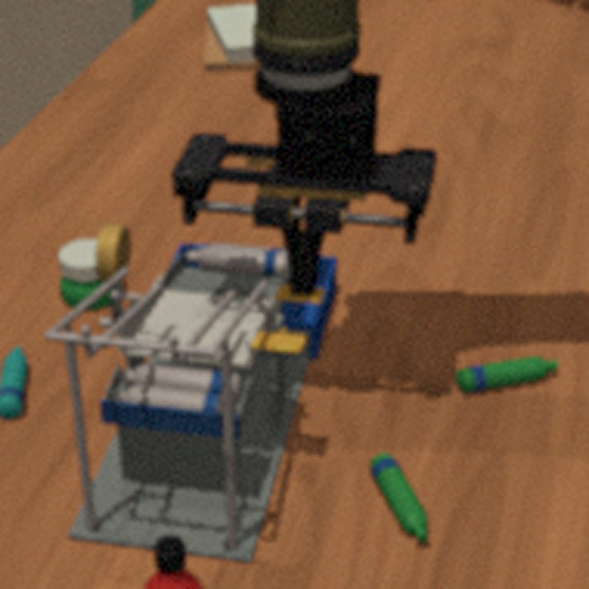

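The gate is at its stop (15 N). The two lane cartridges are still in place and the waiting ones have moved down. Retreating straight up, then clear.

```bash
python3 -m crank '{"dp":[[0,0,-0.5],[0,0,-1],[0,0,-2],[0,0,-3],[0,0,-3],[0,0,-3],[0,0,-3],[0,0,-2]],"delta_rot":[[0,0,0],[0,0,0],[0,0,0],[0,0,0],[0,0,0],[0,0,0],[0,0,0],[0,0,0]]}'
python3 -m crank '{"dp":[[0,2,0],[0,4,0],[0,4.5,0],[0,4.5,0],[0,4.5,0],[0,4.5,0],[0,4.5,0],[0,3,0]],"delta_rot":[[0,0,0],[0,0,0],[0,0,0],[0,0,0],[0,0,0],[0,0,0],[0,0,0],[0,0,0]]}';python3 - <<'E'
from bench import ctrl
import cv2
a=ctrl.get_image("top"); cv2.imwrite("pics/top8.png",a)
cv2.imwrite("pics/top8z.png",cv2.resize(a[140:260,180:450],None,fx=2.95,fy=2.95,interpolation=cv2.INTER_CUBIC))
a=ctrl.get_image("side"); cv2.imwrite("pics/side8.png",a);cv2.imwrite("pics/side8z.png",cv2.resize(a[100:290,200:390],None,fx=3.1,fy=3.1,interpolation=cv2.INTER_CUBIC))
E
python3 st.py
```

```text
time: 15.05
position: [0.5145, 0.1279, 0.2956]
tool_rot: [-3.137, -0.151, -0.004]
ft_force: [0.9, -0.5, -0.6]
grip_width: 0.009
time: 15.85
position: [0.5437, -0.1895, 0.2935]
tool_rot: [3.137, 0.146, 0.001]
ft_force: [-0.6, -0.6, 0.1]
grip_width: 0.003
t 15.95 D mm [ -70.5 -373.9  293.4] toolx in D [ 1.    -0.008 -0.001] z [-0.    -0.003 -1.   ] F_D [-0.  -0.4 -0.7] g 0.006 q [-0.49  0.18  0.89  1.59 -0.14  1.44  0.51]
```

View pics/top8z.png

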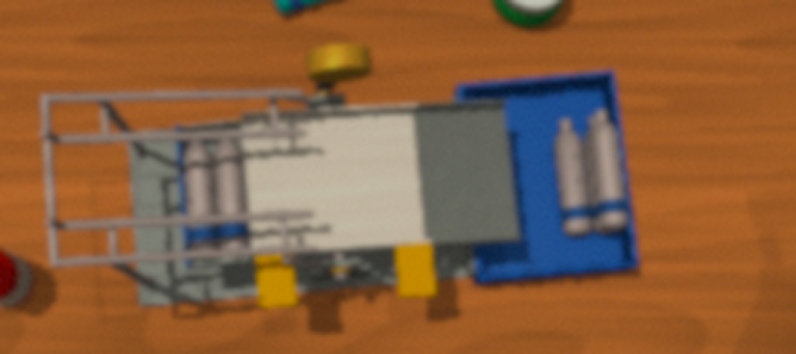

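View pics/side8z.png

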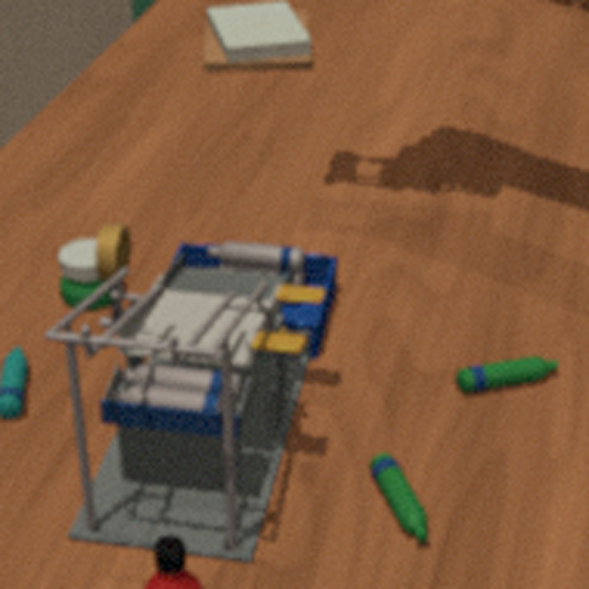

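View pics/top8.png

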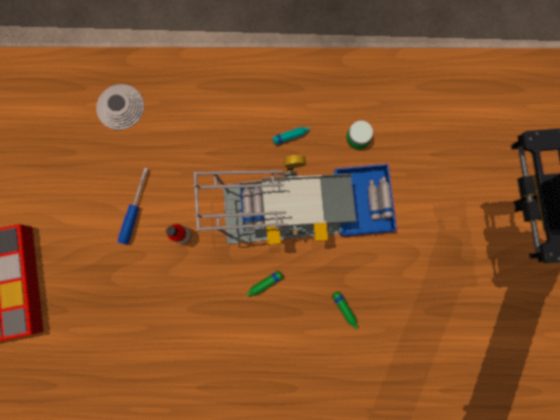

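Run:
```python
from h import *
D=np.array([.5775,.1872,.0954]);r=R.from_euler("z",-D[2])
f=lambda u,v,z:(r.apply(bp("top",(180+u/2.95-.33,140+v/2.95-.33),z)-[D[0],D[1],0])*1000).round(1)
for n,q in dict(far_a=(612,72),far_b=(637,270)).items(): print(n,f(*q,.036))
for z in(.015,.035): print(z,"L",f(566,130,z),f(578,225,z),"R",f(598,118,z),f(613,218,z))
# apparent diameters px
import cv2
a=cv2.imread("pics/top8.png")
cv2.imwrite("pics/t8t.png",cv2.resize(a[155:245,325:405],None,fx=6.5,fy=6.5,interpolation=cv2.INTER_CUBIC))
a=cv2.imread("pics/side8.png")
cv2.imwrite("pics/s8t.png",cv2.resize(a[170:230,245:320],None,fx=8,fy=8,interpolation=cv2.INTER_CUBIC))
```

```text
far_a [  75.8 -217.4   36. ]
far_b [ -75.  -217.8   36. ]
0.015 L [  38.5 -181.8   15. ] [ -35.4 -182.4   15. ] R [  45.6 -207.3   15. ] [ -32.4 -209.5   15. ]
0.035 L [  34.7 -177.9   35. ] [ -37.8 -178.5   35. ] R [  41.7 -202.9   35. ] [ -34.8 -205.    35. ]
```

View pics/t8t.png

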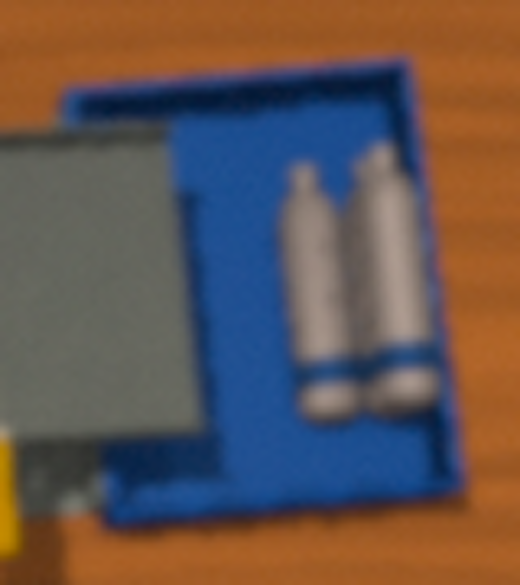

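View pics/s8t.png

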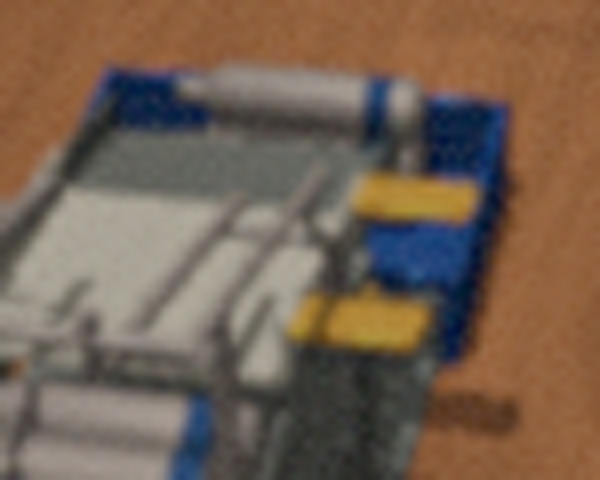

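Two cartridges are plainly visible. A third shows beneath the right-hand one (second neck at (360,165) in the crop), so one is stacked against the far wall. I'll let time pass and see whether it is at rest.

```bash
python3 -m crank '{"dp":[[0,0,0],[0,0,0],[0,0,0],[0,0,0],[0,0,0],[0,0,0],[0,0,0],[0,0,0]],"delta_rot":[[0,0,0],[0,0,0],[0,0,0],[0,0,0],[0,0,0],[0,0,0],[0,0,0],[0,0,0]]}' >/dev/null
python3 -m crank '{"dp":[[0,0,0],[0,0,0],[0,0,0],[0,0,0],[0,0,0],[0,0,0],[0,0,0],[0,0,0]],"delta_rot":[[0,0,0],[0,0,0],[0,0,0],[0,0,0],[0,0,0],[0,0,0],[0,0,0],[0,0,0]]}' >/dev/null
python3 - <<'E'
from h import *
a=ctrl.get_image("top");b=ctrl.get_image("side");cv2.imwrite("pics/top9.png",a);cv2.imwrite("pics/side9.png",b)
for n,x in(("top",a),("side",b)):
    o=cv2.imread(f"pics/{n}8.png");c=(slice(155,245),slice(325,405)) if n=="top" else (slice(170,230),slice(245,320))
    d=cv2.absdiff(cv2.GaussianBlur(o,(3,3),0),cv2.GaussianBlur(x,(3,3),0))[c];print(n,d.mean(),d.max())
print(ctrl.get_state()["time"])
cv2.imwrite("pics/c9.png",np.hstack([cv2.resize(a[160:245,325:405],(400,425),interpolation=cv2.INTER_CUBIC),cv2.resize(b[170:230,245:295],(354,425),interpolation=cv2.INTER_CUBIC)]))
D=np.array([.5775,.1872,.0954]);r=R.from_euler("z",D[2])
for P in[(-.0445,-.202,.037),(.0445,-.202,.037),(-.0445,-.201,.015),(-.0445,-.180,.015),(.0445,-.180,.015)]:
    w=r.apply(P)+[D[0],D[1],0];print(P,proj("top",w).round(1),proj("side",w).round(1))
E
```

```text
top 0.4523611111111111 4
side 0.9925925925925926 8
17.65
(-0.0445, -0.202, 0.037) [[386.8 217.9]] [[297.8 184. ]]
(0.0445, -0.202, 0.037) [[382.  178.3]] [[267.5 181.3]]
(-0.0445, -0.201, 0.015) [[384.3 219.2]] [[297.7 190.8]]
(-0.0445, -0.18, 0.015) [[375. 220.]] [[296.5 194.6]]
(0.0445, -0.18, 0.015) [[370.4 181.2]] [[266.  191.7]]
```

View pics/c9.png

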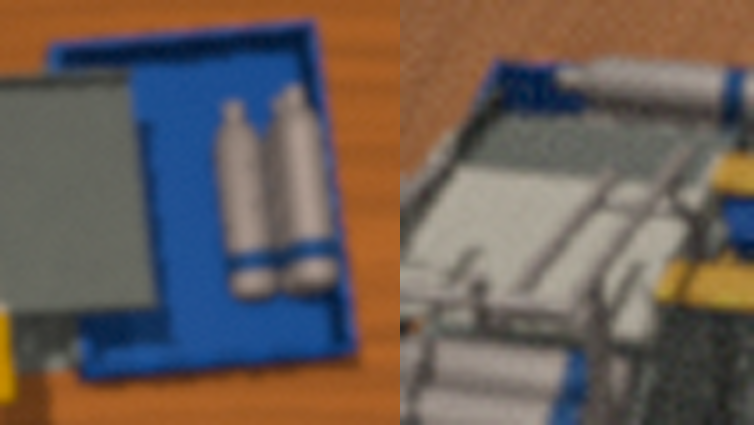

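Nothing has moved over 1.7 s, the stack is at rest inside the tray, and the bystanders are at the same pixels as at the start. Handing in.

```bash
python3 -c "
from bench import ctrl
import cv2
a=cv2.imread('pics/top0.png');b=cv2.imread('pics/top9.png')
for n,(x,y,w,h) in dict(grease=(340,115,45,45),lube=(160,215,35,35),driver=(110,160,45,90),g1=(245,265,45,40),turq=(265,120,50,30),lane=(238,180,28,45)).items(): print(n,cv2.absdiff(a,b)[y:y+h,x:x+w].mean().round(2))
print(ctrl.close_job())"
```

```text
grease 1.55
lube 1.54
driver 1.47
g1 1.49
turq 1.4
lane 5.01
the job is handed in; nothing more can be done
None
```

The job is handed in: the tray is home against the dispenser's foot, the gate is fully over, and the three waiting cartridges have fed into the tray. It took about 18 s of the 56 s allowed.

- **Tray:** I pushed it with both open fingertips on its far wall. It measured about 0.5 mm off centre and 0.2° off square. Pressed against the foot, the force rose to 10 N with no further movement.
- **Gate:** I pressed the raised yellow tab with the closed fingers until the gate met its stop, at about 15 N. I then drew straight up and away, and the gate stayed over.
- **Cartridges:** Two are plainly visible in the tray. I take the third to be under the right-hand one, because a second neck shows there. That makes one of them stacked, lying on another against the far wall with its top above the rim. Nothing in the tray moved over 1.7 s of waiting. I left the stack alone, since touching the cartridges was ruled out.
- **Other things:** Grease jar, lube bottle, screwdriver, turquoise look-alike and one green one showed no change between the first and last top views. The second green one looks unmoved by eye. The two lane cartridges look in place. That image region changed a little more, which I put down to the gate moving beside it, but I did not check further.

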